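Click four breakers onto the panel's rail in order of width

ROBOT

A 6-joint arm with a two-finger parallel gripper is mounted at the origin on a cart in front of the work surface, level with it; the furniture and walls round the work are solid. World frame = base frame: x ahead of the robot, y to its left, z up, the work surface at z = 0. Lengths are in m, angles in rad, forces in N, time in s.
With the tool pointing down it reaches from about 0.35 to 0.975 m from the base axis. Payload 4.9 kg.
Tool frame: the origin (TCP) lies on the centre line of the jaws, within the pads' length; the fingertips stand manip.tip_reach ahead of it and the grasp point (between the pads) is the TCP (manip.tip_reach is the distance from the TCP to the fingertips, in m); z points along the fingers, y is the line along which they close (so a half turn about z gives the same grasp; the last joint's range is limited). The gripper opens to 85 mm and grips with 20 to 120 N. Pads are 22 mm wide; open, the fingers measure 114 mm over their backs; the gripper's body (76 mm by 85 mm) begins 54 mm behind the grasp point. The pads swing forward as they close: fully open they stand 13 mm farther back than shut.
Start: joints at [-1.454, 0.053, 1.613, -0, 1.476, -0.119], TCP at [0.146, -0.608, 0.25] pointing down, gripper open.
Joint ranges: [-3.01, 3.01], [-1.01, 2.22], [0.06, 2.58], [-1.02, 4.17], [0.09, 2.62], [-3.14, 3.14]. Speed limits (rad/s): [2.57, 2.57, 3.14, 3.14, 3.14, 3.14].

INTERFACE

Orientations are given as a unit quaternion [w, x, y, z].
In Python, from plant import manip gives the robot as it stands. The module is installed in compiled form; this text tells all that it offers.
- The arm moves only by the tool move_arm, never from a script. Its argument "rows" is a list of rows, each a list of 7 numbers: the shift along the tool's x, y, z in cm, then the turn, a rotation vector about the tool's x, y, z in degrees, then the opening, from -1 (shut) to 1 (fully open). In form: [[tx, ty, tz, ax, ay, az, jaw], ...]. A call has 1 to 20 rows; each row shifts and turns the commanded pose from where the row before left it, along the tool's axes as they then stand; what a row does not reach is not made up. A row lasts 1/12 s, in which the tool goes at most 41.7 mm and 7.16 degrees, less where a joint would pass 70% of its speed; a pose out of reach is approached as far as the arm can. A call is refused whole if a number of a shift passes 4.17 or a number of a turn 7.16, either way. A call with a gripper value outside its range is refused whole. The fingers move at their own pace and stop on an object; the grip force is fixed at half the most. Time passes only in rows, so rows that do not move let the fingers close. It gives the time, the measured TCP pose, the force, the opening and the grip force at its end, in the units of the state.
- manip.state(): the state, without advancing time (a new reading comes with each control period).
- manip.grab_frame(name): name is "scene" or "side" or "wrist"; returns a dict with "img" (384x512x3 uint8, blue, green, red), "mtx" (3x3 intrinsics, pixels), "k1" (the pictures are not rectified: a ray, as slopes to the right and down, at radius r is drawn at 1 + k1 r^2 times it, then the intrinsics apply), "R" (3x3) and "t" (3): a world point X has camera coordinates R X + t. Camera axes: x right, y down, z forward; pixel columns grow to the right and rows downward; lengths in m; the calibration is good to about 2 mm. A picture is of the moment at which its call begins. There is no depth.
- manip.job_done(): hands the job in; it is judged then, once.
The state is a dict: "time": time; "joint_pos": joint angles; "joint_vel": joint speeds; "joint_efforts": joint torques, N m; "tool_pos": TCP position; "tool_rot": TCP orientation; "contact_force": force on the tool from outside, world axes, zero at the start; "ft_torque": the same for the moment, N m; "gripper_width": opening from 0.0 (shut) to 1.0 (fully open); "grasp_force": force on a finger pad.
Only numpy, scipy, OpenCV 4.12 (cv2) and the standard library are available. Lean on these libraries where they do the work, as an engineer would, in place of code of your own. Each camera call takes 0.05 s, during which the arm holds its last target. There are 200 camera calls.

TASK

Populate the mounting plate: click the four white circuit breakers onto its steel rail in order of width, the widest next to the incoming terminals (three grey slices and a blue one at one end of the rail), then the next narrower, the narrowest last. Push each one straight down until it snaps fully home, square across the rail, with its blue window on the side of the grey cable duct. They stand side by side, starting at the terminals, with no gap so wide that another single breaker would fit in; let go of everything at the end.

Things in the scene. Friction and masses are not known exactly. Their poses are not given: they have to be found in the camera images.
- breaker_4pole: White, 85 long (x), 72 wide (y), four modules, 0.5 kg: widest breaker. Every breaker stands back down on the bench, x away from the robot within 0.5 rad; origin: centre of underside. Shoulders (x 27 to 42 and -42 to -27) 54 high; nose between them 70 high, 54 over its end faces: pinch it there, fingers above the shoulders. Toggle top 79 high. Blue window on the nose, +x of the black toggle.
- breaker_3pole: White, 85 x 54 wide, three modules, 0.38 kg; form and origin as breaker_4pole. Rail foot of every breaker: a channel along y in the underside, 38 wide, 16 deep, with 5 mm lead-in chamfers; on each side a sprung latch reaches 4 mm in. The latches give way when the breaker is pushed straight down on the rail and snap under its lips in the last millimetre.
- breaker_2pole: White, 85 x 36 wide, two modules, 0.26 kg; form, origin and foot as the others. Clicking any breaker on takes a push of about 5 to 10 N on the shoulders or nose when centred, up to 25 N when 3 mm off; 15 to 20 N presses it firmly home. Latched, it resists lifting but can be slid along the rail.
- breaker_1pole: White, 85 x 18 wide, a single module, 0.14 kg, the narrowest; form, origin and foot as the others. It stands on its 18 mm wide back.
- panel: Fixed white plate, 196 x 334 x 3, on the bench. Origin: bench level under the middle of the steel rail, which runs along y at x = 0: 35 wide, 314 long, lips 2 thick, top at z = 23. A breaker fully home has its origin at panel x = 0, z = 7 mm and x along the panel's x. Cable duct at x = 70 to 114 (45 high); brass earth bar at x = -67 to -57 (22 high).
- feed_terminals: Fixed block of the four incoming terminals (three grey slices and a blue one, together 28 mm along the rail, 52 mm across, top 54 mm above the bench) on one end of the rail, 137 mm from the panel's origin; which end changes. Origin at bench level under its centre; axes as the panel's.
- end_bracket: Fixed small grey end bracket with one screw, 9 mm along the rail, 46 mm across, top 48 mm above the bench, on the other end of the rail, 137 mm from the panel's origin. Origin at bench level under its centre.
- duct (a point): Middle of the lid of the grey slotted cable duct that runs along the panel's far (+x) side, parallel to the rail, 92 mm from it.

How it is judged:
By the outcome, as a careful person would: the job done as asked, in the order asked, and still so for the second after the job is handed in, with the robot touching nothing.
It also fails if it takes over 109 s, if anything falls off the work surface, if the arm or the gripper's body presses on something with over 40 N, if the wrist force passes 120 N, or if a joint passes its speed limit or range.

## Working session

There is one attempt and no reset: what is moved stays moved. The work goes in short steps, Python scripts to look and compute and a tool call to move; the robot and the scene stay as the last step left them, time stands still between calls to the robot, and variables do not carry over. Pictures are saved under pics/ and viewed, at most 14 in all, crops included, and the job is handed in when it is done.

Besides the shell and the picture viewer there is one more tool, called in YAML: its name, and indented under it one key for each argument. move_arm: Moves the arm, as the interface text tells. Its arguments: {"type":"object","properties":{"rows":{"type":"array","items":{"type":"array","items":{"type":"number"}}}},"required":["rows"]}

```bash
mkdir -p pics; ls; cat > h.py <<'E'
import numpy as np, cv2
from plant import manip
def grab(n):
    f=manip.grab_frame(n); return f
def und(f,uv):
    uv=np.atleast_2d(np.array(uv,float)); K=f["mtx"]
    d=np.array([f["k1"],0,0,0,0.])
    return cv2.undistortPoints(uv.reshape(-1,1,2),np.array(K),d,criteria=(3,50,1e-10)) .reshape(-1,2) if False else cv2.undistortPoints(uv.reshape(-1,1,2),np.array(K),d).reshape(-1,2)
def rays(f,uv):
    n=und(f,uv); R=np.array(f["R"]); t=np.array(f["t"])
    d=np.c_[n,np.ones(len(n))]@R; return -R.T@t, d
def onz(f,uv,z):
    c,d=rays(f,uv); return c+d*((z-c[2])/d[:,2])[:,None]
def tri(f1,p1,f2,p2):
    c1,d1=rays(f1,p1);c2,d2=rays(f2,p2);out=[]
    for a,b in zip(d1,d2):
        s=np.linalg.lstsq(np.c_[a,-b],c2-c1,rcond=None)[0]
        P=c1+a*s[0];Q=c2+b*s[1]; out.append(np.r_[(P+Q)/2,np.linalg.norm(P-Q)])
    return np.array(out)
def proj(f,X):
    X=np.atleast_2d(X); r=cv2.Rodrigues(np.array(f["R"]))[0]
    return cv2.projectPoints(X.astype(float),r,np.array(f["t"],float),np.array(f["mtx"]),np.array([f["k1"],0,0,0,0.]))[0].reshape(-1,2)
E
python3 - <<'E'
from h import *
import pickle
np.set_printoptions(precision=3,suppress=True)
for n in("scene","side","wrist"):
    f=grab(n); cv2.imwrite(f"pics/{n}0.png",f["img"]); pickle.dump(f,open(f"{n}0.pkl","wb")); print(n,f["mtx"].tolist() if hasattr(f["mtx"],'tolist') else f["mtx"],f["k1"],-np.array(f["R"]).T@f["t"]); print(np.array(f["R"]))
s=manip.state(); print(s, manip.tip_reach)
a=cv2.imread("pics/scene0.png");b=cv2.imread("pics/side0.png")
E
```

```text
pics
scene [[462.1675319717426, 0.0, 255.69429894077797], [0.0, 462.1675319717426, 191.07886842910176], [0.0, 0.0, 1.0]] 0.005927410312179066 [-0.281  0.518  0.61 ]
[[-0.576 -0.817 -0.023]
 [-0.389  0.298 -0.872]
 [ 0.719 -0.493 -0.49 ]]
side [[443.8913109168679, 0.0, 249.454596915097], [0.0, 443.8913109168679, 197.9492942932629], [0.0, 0.0, 1.0]] 0.024909979036260896 [0.293 0.897 0.434]
[[-0.974 -0.226 -0.02 ]
 [-0.066  0.365 -0.929]
 [ 0.218 -0.903 -0.37 ]]
wrist [[312.4116271395568, 0.0, 255.21313152680924], [0.0, 312.4116271395568, 190.52555858234632], [0.0, 0.0, 1.0]] 0.0227831517110206 [ 0.211 -0.59   0.373]
[[ 0.234 -0.972 -0.002]
 [-0.938 -0.227  0.263]
 [-0.256 -0.06  -0.965]]
{'time': 0.15, 'joint_pos': array([-1.454,  0.053,  1.614, -0.   ,  1.476, -0.119]), 'joint_vel': array([-0.   , -0.001, -0.004,  0.   ,  0.   , -0.001]), 'joint_efforts': array([  0.001, -39.424, -37.072,  -0.   ,   0.005,  -0.   ]), 'tool_pos': array([ 0.146, -0.607,  0.249]), 'tool_rot': array([-0.001,  0.993,  0.118, -0.   ]), 'contact_force': array([ 0.003, -0.281, -0.533]), 'ft_torque': array([ 0.031,  0.028, -0.005]), 'grasp_force': 0.0, 'gripper_width': 1.0024986314661204} 0.019
```

View pics/scene0.png

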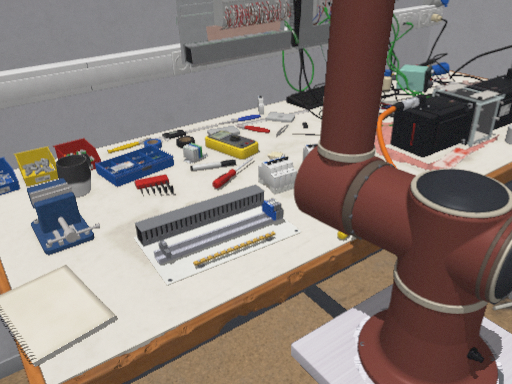

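View pics/side0.png

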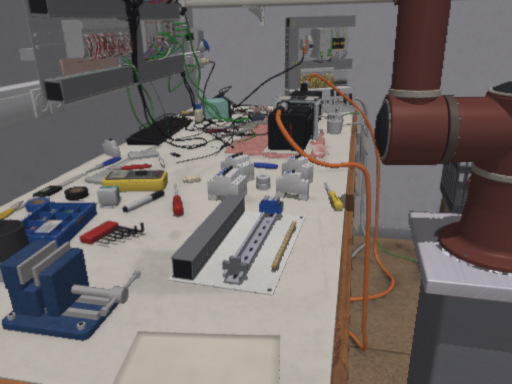

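The scene picture shows the panel at (215,235) with the blue terminal at (272,209). The side picture shows four breakers at about (238,167), (228,185), (298,170) and (294,186). Next I'll localise them roughly.

```bash
python3 - <<'E'
from h import *
import pickle
np.set_printoptions(precision=3,suppress=True)
f=pickle.load(open("side0.pkl","rb"));g=pickle.load(open("scene0.pkl","rb"))
print(onz(f,[(238,170),(228,188),(298,173),(294,188)],0.05))
print("side plate/rail ends z.02",onz(f,[(178,278),(270,205),(235,272)],0.02))
print("scene plate corners, term blue, bracket",onz(g,[(163,279),(298,231)],0.003),onz(g,[(272,208)],.054),onz(g,[(163,252)],.04))
i=cv2.imread("pics/scene0.png")[140:290,120:350]; j=cv2.imread("pics/side0.png")[140:290,160:350]
cv2.imwrite("pics/w.png",cv2.imread("pics/wrist0.png"))
E
```

```text
[[ 0.598 -0.241  0.05 ]
 [ 0.587 -0.097  0.05 ]
 [ 0.431 -0.243  0.05 ]
 [ 0.426 -0.126  0.05 ]]
side plate/rail ends z.02 [[ 0.574  0.275  0.02 ]
 [ 0.477 -0.079  0.02 ]
 [ 0.481  0.237  0.02 ]]
scene plate corners, term blue, bracket [[ 0.429  0.263  0.003]
 [ 0.397 -0.063  0.003]] [[ 0.448 -0.027  0.054]] [[0.464 0.242 0.04 ]]
```

View pics/wrist0.png

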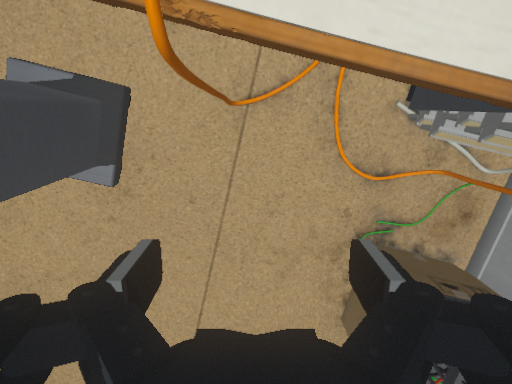

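The wrist camera sees only floor, with the bench edge at the top. I'll move over the breakers.

move_arm:
  rows:
    - [2.7,-2.55,-0.6,0,0,0,1]
    - [2.7,-2.55,-0.6,0,0,0,1]
    - [2.7,-2.55,-0.6,0,0,0,1]
    - [2.7,-2.55,-0.6,0,0,0,1]
    - [2.7,-2.55,-0.6,0,0,0,1]
    - [2.7,-2.55,-0.6,0,0,0,1]
    - [2.7,-2.55,-0.6,0,0,0,1]
    - [2.7,-2.55,-0.6,0,0,0,1]
    - [2.7,-2.55,-0.6,0,0,0,1]
    - [2.7,-2.55,-0.6,0,0,0,1]
    - [2.7,-2.55,-0.6,0,0,0,1]
    - [2.7,-2.55,-0.6,0,0,0,1]
    - [2.7,-2.55,-0.6,0,0,0,1]
    - [2.7,-2.55,-0.6,0,0,0,1]
    - [0,0,0,0,0,6.8,1]
    - [0,0,0,0,0,6.7,1]
    - [0,0,0,0,0,0,1]
    - [0,0,0,0,0,0,1]

```text
time: 1.65
tool_pos: [0.4301, -0.1721, 0.334]
tool_rot: [-0.0, 1.0, 0.002, -0.0]
contact_force: [-0.5, -0.0, -0.2]
gripper_width: 1.001
grasp_force: 0.0
```

```bash
python3 - <<'E'
from h import *
import pickle
f=grab("wrist"); cv2.imwrite("pics/wrist1.png",f["img"]); pickle.dump(f,open("wrist1.pkl","wb")); s=manip.state(); print(s["tool_pos"],s["tool_rot"],s["time"])
for n in("side",):
    f=grab(n);cv2.imwrite(f"pics/{n}1.png",f["img"]); pickle.dump(f,open(f"{n}1.pkl","wb"))
E
```

```text
[ 0.42994123 -0.17233058  0.33395984] [-1.37450523e-04  9.99999139e-01  1.28282614e-03 -2.41346620e-04] 1.7
```

View pics/wrist1.png

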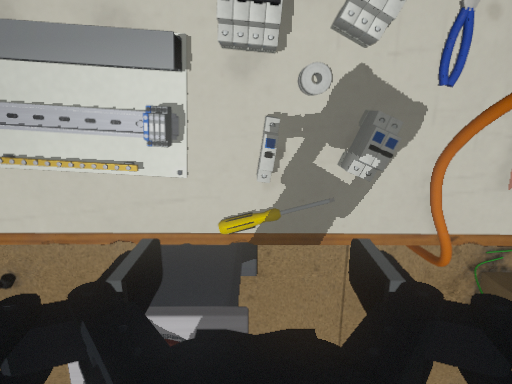

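The picture shows the 4-pole at (250,22), the 3-pole at (368,18), the 1-pole at (268,148), the 2-pole at (375,145) and the terminals at (156,125). I'll take more views for triangulation.

move_arm:
  rows:
    - [3,0,0,0,0,0,1]
    - [3,0,0,0,0,0,1]
    - [3,0,0,0,0,0,1]
    - [3,0,0,0,0,0,1]
    - [0,0,0,0,0,0,1]
    - [0,0,0,0,0,0,1]

```text
time: 2.25
tool_pos: [0.5505, -0.1727, 0.333]
tool_rot: [-0.001, 1.0, 0.001, -0.001]
contact_force: [-0.3, -0.9, -0.3]
gripper_width: 1.001
grasp_force: 0.0
```

```bash
cat > snap.py <<'E'
from h import *
import pickle,sys
k=sys.argv[1]; n=sys.argv[2] if len(sys.argv)>2 else "wrist"
f=grab(n); cv2.imwrite(f"pics/{n}{k}.png",f["img"]); pickle.dump(f,open(f"{n}{k}.pkl","wb")); s=manip.state(); print(s["tool_pos"].round(4),s["tool_rot"].round(4),s["time"])
E
python3 snap.py 2
```

```text
[ 0.5499 -0.1727  0.3336] [-3.e-04  1.e+00  3.e-04 -9.e-04] 2.3
```

move_arm:
  rows:
    - [-1,-3,0,0,0,0,1]
    - [-1,-3,0,0,0,0,1]
    - [-1,-3,0,0,0,0,1]
    - [-1,-3,0,0,0,0,1]
    - [0,-3,0,0,0,0,1]
    - [0,-3,0,0,0,0,1]
    - [0,0,0,0,0,0,1]
    - [0,0,0,0,0,0,1]

```text
time: 2.97
tool_pos: [0.5092, 0.0083, 0.335]
tool_rot: [0.0, 1.0, 0.001, 0.001]
contact_force: [0.5, 0.2, 0.3]
gripper_width: 1.0
grasp_force: 0.0
```

```bash
python3 snap.py 3; python3 -c "
import cv2;import numpy as np
a=cv2.imread('pics/wrist2.png');b=cv2.imread('pics/wrist3.png')
cv2.imwrite('pics/c23.png',np.vstack([cv2.resize(a[0:270,180:500],None,fx=1.7,fy=1.1*1) if 0 else a[0:290],b[0:290]]))"
```

```text
[0.5094 0.0075 0.3348] [4.e-04 1.e+00 4.e-04 5.e-04] 3.0167
```

View pics/c23.png

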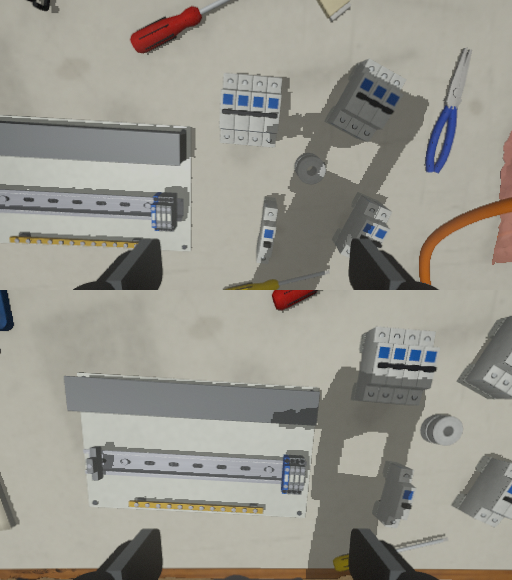

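The upper half (view 2) shows the 4-pole at (250,110), 3-pole (368,100), 1-pole (268,228) and 2-pole (368,225). The lower half (view 3) shows the whole panel, with the bracket at (95,172) and the terminals at (293,184). I'll triangulate the blue windows and toggles.

```bash
python3 - <<'E'
from h import *
import pickle
np.set_printoptions(precision=4,suppress=True)
F={k:pickle.load(open(f"wrist{k}.pkl","rb")) for k in(1,2,3)}
for k,f in F.items():
    h=cv2.cvtColor(f["img"],cv2.COLOR_BGR2HSV)
    m=cv2.inRange(h,(100,130,60),(125,255,255)); m[290:]=0
    n,l,st,c=cv2.connectedComponentsWithStats(m)
    print(k,"blue",[(c[i].round(1).tolist(),int(st[i,4])) for i in range(1,n) if 8<st[i,4]<300])
f=F[2]; a=f["img"]
c1=cv2.resize(a[50:160,205:420],None,fx=3.7,fy=3.7,interpolation=cv2.INTER_CUBIC)
b=F[1]["img"]; c2=cv2.resize(b[90:200,225:440],None,fx=3.7,fy=3.7,interpolation=cv2.INTER_CUBIC)
cv2.imwrite("pics/crop.png",cv2.resize(np.vstack([c1,c2]),None,fx=.73,fy=.73))
E
```

```text
1 blue [([146.4, 113.2], 12), ([378.5, 136.8], 76), ([391.1, 142.5], 66), ([266.5, 144.5], 11)]
2 blue [([366.3, 84.4], 88), ([379.4, 91.8], 86), ([392.3, 98.9], 84), ([227.3, 98.6], 85), ([242.6, 100.1], 86), ([257.8, 101.4], 88), ([272.7, 102.7], 85), ([153.2, 205.4], 9), ([153.7, 211.3], 9), ([368.6, 228.6], 58), ([380.5, 233.6], 58), ([268.2, 233.3], 58)]
3 blue [([2.1, 23.0], 167), ([383.6, 62.0], 101), ([399.3, 63.6], 110), ([414.9, 64.9], 103), ([430.2, 66.2], 96), ([286.5, 176.7], 14), ([285.8, 182.2], 12), ([284.5, 191.9], 19), ([510.1, 199.9], 18), ([284.5, 198.5], 11), ([409.9, 205.1], 23)]
```

View pics/crop.png

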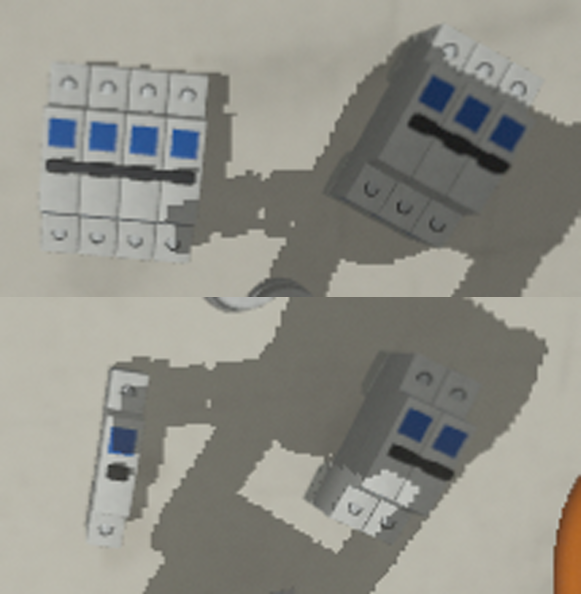

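The crop shows the windows and toggles on flat nose tops. In it the 4-pole shoulder edges run from about (128,68) to (115,260), and all the windows face +x. Now I'll compute poses.

```bash
python3 - <<'E'
from h import *
import pickle
np.set_printoptions(precision=4,suppress=True)
F={k:pickle.load(open(f"wrist{k}.pkl","rb")) for k in(1,2,3)}
w4=[[227.3,98.6],[242.6,100.1],[257.8,101.4],[272.7,102.7]]
print("4p",tri(F[2],w4,F[3],[[383.6,62],[399.3,63.6],[414.9,64.9],[430.2,66.2]]))
print("2p",tri(F[1],[[378.5,136.8],[391.1,142.5]],F[2],[[368.6,228.6],[380.5,233.6]]))
print("1p",tri(F[2],[[268.2,233.3]],F[3],[[409.9,205.1]]))
print("3p z.07",onz(F[2],[[366.3,84.4],[379.4,91.8],[392.3,98.9]],.07))
P=onz(F[2],w4,.07);print("4p .07",P, "2p",onz(F[1],[[378.5,136.8],[391.1,142.5]],.07))
c=lambda x,y,ox,oy:(ox+x/2.7,oy+y/2.7)
print("4p shoulder ends",onz(F[2],[c(128,68,205,50),c(115,260,205,50)],.054))
# 1p shoulder ends (view1 crop, rows offset 297)
print("1p ends top/bot",onz(F[1],[c(130,368-297,225,90),c(103,545-297,225,90)],.054))
# rail & panel: crop of view3, 3x
a=F[3]["img"]; cv2.imwrite("pics/rail.png",cv2.resize(a[75:240,60:330],None,fx=2.9,fy=2.9,interpolation=cv2.INTER_CUBIC))
s=manip.state();print(s["joint_pos"])
E
```

```text
4p [[ 0.6242 -0.1377  0.0709  0.0001]
 [ 0.6225 -0.1558  0.0709  0.    ]
 [ 0.6211 -0.1739  0.0708  0.    ]
 [ 0.6196 -0.1916  0.0707  0.0001]]
2p [[ 0.4601 -0.3205  0.0721  0.0001]
 [ 0.4532 -0.3365  0.0725  0.0001]]
1p [[ 0.4538 -0.1884  0.0759  0.0012]]
3p z.07 [[ 0.6401 -0.3005  0.07  ]
 [ 0.6318 -0.3167  0.07  ]
 [ 0.6238 -0.3327  0.07  ]]
4p .07 [[ 0.6242 -0.1377  0.07  ]
 [ 0.6225 -0.1558  0.07  ]
 [ 0.6211 -0.1739  0.07  ]
 [ 0.6196 -0.1916  0.07  ]] 2p [[ 0.4599 -0.3214  0.07  ]
 [ 0.4529 -0.3375  0.07  ]]
4p shoulder ends [[ 0.6516 -0.1673  0.054 ]
 [ 0.5658 -0.1611  0.054 ]]
1p ends top/bot [[ 0.4835 -0.1928  0.054 ]
 [ 0.3986 -0.1812  0.054 ]]
[-0.1312 -0.2639  1.7672 -0.0006  1.6372  1.4387]
```

View pics/rail.png

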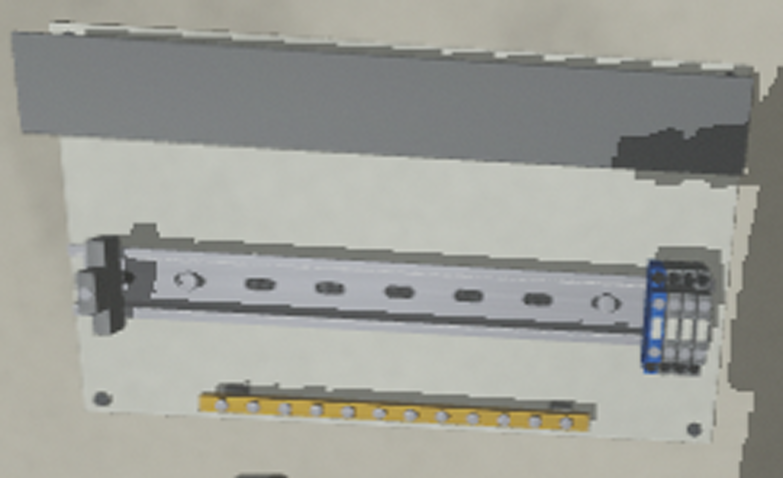

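The crop shows the rail between the bracket at (100,285) and the blue terminal at (652,315), running at about -3°. I'll get a closer look at the rail.

move_arm:
  rows:
    - [-1.5,-1,2.5,0,0,0,1]
    - [-1.5,-1,2.5,0,0,0,1]
    - [-1.5,-1,2.5,0,0,0,1]
    - [-1.5,-1,2.5,0,0,0,1]
    - [0,0,0,0,0,0,1]
    - [0,0,0,0,0,0,1]

```text
time: 3.52
tool_pos: [0.449, 0.0468, 0.233]
tool_rot: [0.0, 1.0, -0.0, -0.001]
contact_force: [0.8, -0.9, 0.7]
gripper_width: 0.999
grasp_force: 0.0
```

```bash
python3 snap.py 4; python3 - <<'E'
from h import *
import pickle
np.set_printoptions(precision=4,suppress=True,linewidth=200)
f=pickle.load(open("wrist4.pkl","rb"))
# row pixel of rail region: sample grey along world x at y const on z=.023
g=cv2.GaussianBlur(cv2.cvtColor(f["img"],cv2.COLOR_BGR2GRAY),(3,3),0).astype(np.float32)
xs=np.arange(.44,.53,.001)
for y in(0.03,0.06,.10,.14):
    p=proj(f,np.c_[xs,np.full(len(xs),y),np.full(len(xs),.023)]).astype(np.float32)
    v=cv2.remap(g,p[:,0].reshape(1,-1),p[:,1].reshape(1,-1),1)[0]
    print(y,p[0],p[-1]);print(v.astype(int))
E
```

```text
[0.4507 0.0466 0.2354] [ 3.e-04  1.e+00 -5.e-04  9.e-04] 3.5667
0.03 [271.8208 176.7207] [273.1193  90.2982]
[184 184 184 184 184 184 185 185 185 185 185 185 185 185 184 179 169 156 138 118 102  91  84  84  89  92  92  92  93  93  93  87  73  58  51  50  50  56  70  86  94  93  93  93  94  94  94  94  94
 100 110 114 114 113 122 149 175 185 185 185 185 186 186 186 186 187 186 186 186 186 186 186 186 186 186 187 187 187 187 188 187 187 187 187 187 187 186 186 186 186 186]
0.06 [244.435 176.718] [243.6075  90.2994]
[185 185 185 185 185 186 186 186 187 187 187 188 187 187 187 187 185 179 171 167 168 169 161 133 100  89 110 142 161 165 165 165 160 142 112  85  75  75  78  97 134 161 166 166 166 166 166 166 168
 169 169 166 153 133 119 124 150 176 186 186 187 187 187 188 189 189 189 189 188 188 187 187 187 187 186 186 186 187 187 187 187 188 188 188 189 189 189 190 190 190 190]
0.1 [207.8983 176.707 ] [204.2308  90.238 ]
[188 189 189 189 189 188 188 188 188 188 188 187 187 187 187 187 187 187 186 183 178 175 175 176 169 140 104  99 116 134 154 168 173 173 172 168 155 138 128 129 139 155 170 175 175 174 173 173 173
 175 177 177 178 175 163 141 123 116 124 149 177 188 189 189 189 190 190 190 190 190 190 189 188 188 188 188 187 187 187 187 187 187 188 187 187 187 186 186 186 186 186]
0.14 [171.2735 176.6874] [164.7446  90.1047]
[188 187 187 187 187 187 187 187 187 188 188 189 189 189 189 189 188 188 189 189 188 185 181 178 177 179 174 144 108 101 124 156 173 176 176 176 176 177 177 178 179 179 179 178 178 177 175 174 174
 174 174 176 180 182 180 176 163 142 133 152 176 187 187 187 187 187 187 186 186 186 186 186 186 187 187 188 188 188 188 188 188 188 188 188 187 187 186 185 185 186 186]
```

View pics/wrist4.png

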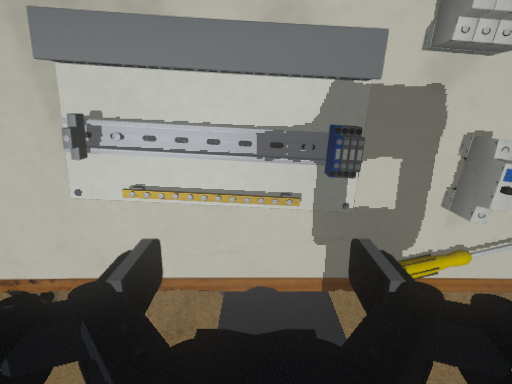

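The picture shows the rail from (85,136) to (328,148), the terminals' left face at column 328, and the bracket at (76,136). I'll cross-check with view 3.

```bash
python3 - <<'E'
from h import *
import pickle
np.set_printoptions(precision=4,suppress=True,linewidth=200)
def edges(f,z=.023):
    g=cv2.GaussianBlur(cv2.cvtColor(f["img"],cv2.COLOR_BGR2GRAY),(3,3),0).astype(np.float32)
    xs=np.arange(.44,.53,.0005); out=[]
    for y in np.arange(.055,.19,.005):
        p=proj(f,np.c_[xs,np.full(len(xs),y),np.full(len(xs),z)]).astype(np.float32)
        v=cv2.remap(g,p[:,0].reshape(1,-1),p[:,1].reshape(1,-1),1)[0]
        # far edge: plate->shadow from far side: first drop below mid ; near edge: first drop of 6 below plate
        base=np.median(v[:20]); i=np.argmax(v<base-6); b2=np.median(v[-30:]); j=len(v)-1-np.argmax(v[::-1]<b2-20)
        out.append((y,xs[i],xs[j]))
    o=np.array(out); 
    return [np.round(np.polyfit(o[:,0]-.1,o[:,k],1),4) for k in(1,2)],np.std(o[:,1]-np.polyval(np.polyfit(o[:,0],o[:,1],1),o[:,0]))
for k in(3,4):
    f=pickle.load(open(f"wrist{k}.pkl","rb")); print(k,[edges(f,z) for z in(.013,.023,.033)])
f4=pickle.load(open("wrist4.pkl","rb"));f3=pickle.load(open("wrist3.pkl","rb"))
print("term left face top mid, v4",onz(f4,[(328.5,125),(328,151),(325.5,176)],.054))
print("v3",onz(f3,[(60+650/2.9,75+262/2.9),(60+641/2.9,75+372/2.9)],.054))
print("bracket inner v4",onz(f4,[(85,136)],.048),"tri term", tri(f4,[(328.5,125)],f3,[(60+650/2.9,75+262/2.9)]))
print("plate holes",onz(f4,[(78,192),(346,206)],.003))
E
```

```text
3 [([array([0.0589, 0.4564]), array([0.057 , 0.4993])], np.float64(0.00022217134134640352)), ([array([0.0593, 0.4591]), array([0.0562, 0.5011])], np.float64(0.0002920044267927907)), ([array([0.0567, 0.462 ]), array([0.0546, 0.503 ])], np.float64(0.00026839042318167907))]
4 [([array([0.0618, 0.4578]), array([0.0554, 0.4976])], np.float64(0.0002501751749138457)), ([array([0.0619, 0.4596]), array([0.0556, 0.4982])], np.float64(0.0002510023019710179)), ([array([0.0618, 0.4613]), array([0.0534, 0.499 ])], np.float64(0.0003115992497816156))]
term left face top mid, v4 [[ 0.4974 -0.0213  0.054 ]
 [ 0.4727 -0.0224  0.054 ]
 [ 0.4478 -0.0215  0.054 ]]
v3 [[ 0.5004 -0.0284  0.054 ]
 [ 0.4481 -0.0256  0.054 ]]
bracket inner v4 [[0.4862 0.2136 0.048 ]] tri term [[ 0.494  -0.0313  0.0145  0.0025]]
plate holes [[ 0.417   0.2553  0.003 ]
 [ 0.3997 -0.0598  0.003 ]]
```

```bash
cat > plan.py <<'E'
# usage: plan.py x y z theta(deg, breaker yaw; tool x = breaker +y) -> turn about tool z, then shifts (cm) in turned tool axes
import sys, numpy as np
from scipy.spatial.transform import Rotation as R
from plant import manip
x,y,z,th=map(float,sys.argv[1:5]); s=manip.state(); w=s["tool_rot"]
Rc=R.from_quat([w[1],w[2],w[3],w[0]]); p=np.radians(90+th)
Rt=R.from_matrix(np.c_[[np.cos(p),np.sin(p),0],[np.sin(p),-np.cos(p),0],[0,0,-1]])
print("turn deg",np.degrees((Rc.inv()*Rt).as_rotvec()).round(2),"shift cm",(Rt.inv().apply(np.array([x,y,z])-s["tool_pos"])*100).round(2),"t",s["time"],"F",s["contact_force"].round(1),"grip",round(float(s["gripper_width"]),3),round(float(s["grasp_force"]),1),"pos",s["tool_pos"].round(4),"q6",s["joint_pos"][5].round(2))
E
python3 plan.py .6088 -.1637 .16 -4.9
```

```text
turn deg [ 1.000e-01 -5.000e-02 -8.516e+01] shift cm [-19.61  17.55   7.54] t 3.5667 F [ 0.6 -0.4  0.6] grip 1.0 0.0 pos [0.4507 0.0466 0.2354] q6 1.51
```

move_arm:
  rows:
    - [0,0,0,0,0,-6.55,1]
    - [0,0,0,0,0,-6.55,1]
    - [0,0,0,0,0,-6.55,1]
    - [0,0,0,0,0,-6.55,1]
    - [0,0,0,0,0,-6.55,1]
    - [0,0,0,0,0,-6.55,1]
    - [0,0,0,0,0,-6.55,1]
    - [0,0,0,0,0,-6.55,1]
    - [0,0,0,0,0,-6.55,1]
    - [0,0,0,0,0,-6.55,1]
    - [0,0,0,0,0,-6.55,1]
    - [0,0,0,0,0,-6.55,1]
    - [0,0,0,0,0,-6.55,1]
    - [-2.8,2.5,0,0,0,0,1]
    - [-2.8,2.5,0,0,0,0,1]
    - [-2.8,2.5,0,0,0,0,1]
    - [-2.8,2.5,0,0,0,0,1]
    - [-2.8,2.5,0,0,0,0,1]
    - [-2.8,2.5,0,0,0,0,1]
    - [-2.8,2.5,0,0,0,0,1]

```text
time: 5.23
tool_pos: [0.6109, -0.1664, 0.2375]
tool_rot: [0.003, 0.737, 0.676, 0.001]
contact_force: [1.0, 0.4, 0.7]
gripper_width: 1.005
grasp_force: 0.0
```

move_arm:
  rows:
    - [0,0,2.5,0,0,0,1]
    - [0,0,2.5,0,0,0,1]
    - [0,0,2.5,0,0,0,1]
    - [0,0,0,0,0,0,1]
    - [0,0,0,0,0,0,1]

```text
time: 5.65
tool_pos: [0.6086, -0.1637, 0.1598]
tool_rot: [-0.0, 0.737, 0.676, -0.0]
contact_force: [1.2, -0.5, 0.3]
gripper_width: 1.001
grasp_force: 0.0
```

```bash
python3 plan.py .6088 -.1637 .085 -4.9; python3 snap.py 5
```

```text
turn deg [-0.01  0.01 -0.01] shift cm [0.01 0.02 7.48] t 5.65 F [ 1.2 -0.5  0.3] grip 1.001 0.0 pos [ 0.6086 -0.1637  0.1598] q6 -0.3
[ 0.6095 -0.1638  0.1617] [1.400e-03 7.366e-01 6.763e-01 6.000e-04] 5.7
```

View pics/wrist5.png

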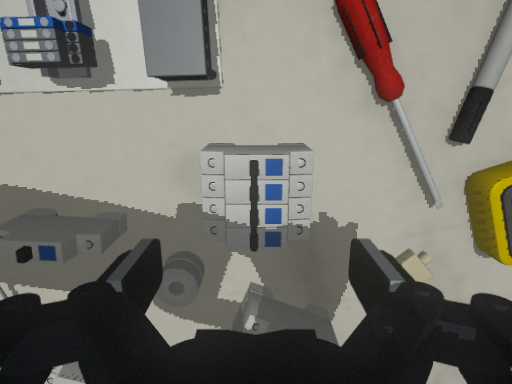

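The breaker is centred at (256,200), square between the fingers (tips at about (160,240) and (350,240)). I'll check its projection and the fingertip height.

```bash
python3 - <<'E'
from h import *
import pickle
np.set_printoptions(precision=4,suppress=True)
f=pickle.load(open("wrist5.pkl","rb"))
c=lambda a,b,z:[.6088+a*np.cos(-.0855)-b*np.sin(-.0855),-.1637+a*np.sin(-.0855)+b*np.cos(-.0855),z]
print(proj(f,[c(a,b,.07) for a in(-.027,.027) for b in(-.036,.036)]))
C,d=rays(f,[(160,240),(350,240)])
print("cam",C)
dd=d/1.0; s=.085/np.linalg.norm(dd[0]-dd[1]); print("tips",C+dd*s)
E
```

```text
[[218.9241 249.3667]
 [215.7971 153.4804]
 [291.1471 249.3903]
 [294.375  153.5236]]
cam [ 0.6146 -0.0958  0.2839]
tips [[ 0.5673 -0.1503  0.1546]
 [ 0.6519 -0.1575  0.1546]]
```

move_arm:
  rows:
    - [0,0.1,2.2,0,0,0,1]
    - [0,0,2.2,0,0,0,1]
    - [0,0,2.2,0,0,0,1]
    - [0,0,2.0,0,0,0,1]
    - [0,0,0,0,0,0,1]
    - [0,0,0,0,0,0,-1]
    - [0,0,0,0,0,0,-1]
    - [0,0,0,0,0,0,-1]
    - [0,0,0,0,0,0,-1]
    - [0,0,0,0,0,0,-1]
    - [0,0,0,0,0,0,-1]

```text
time: 6.62
tool_pos: [0.6112, -0.1634, 0.0772]
tool_rot: [0.003, 0.736, 0.677, 0.001]
contact_force: [-0.5, -0.4, 6.9]
gripper_width: 0.609
grasp_force: 65.3
```

```bash
python3 plan.py .6088 -.1637 .2 -4.9; python3 snap.py 6
```

```text
turn deg [0.32 0.11 0.07] shift cm [ -0.05  -0.24 -12.28] t 6.6167 F [-0.5 -0.4  6.9] grip 0.609 65.3 pos [ 0.6112 -0.1634  0.0772] q6 -0.29
[ 0.6112 -0.1634  0.0772] [0.0027 0.7363 0.6767 0.0012] 6.6667
```

View pics/wrist6.png

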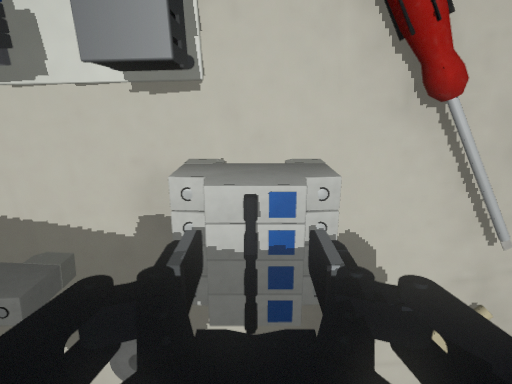

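Gripped: the 4-pole is held at (255,250), square between the pads. Next I lift and carry it.

move_arm:
  rows:
    - [0,0,-1,0,0,0,-1]
    - [0,0,-2.5,0,0,0,-1]
    - [0,0,-3,0,0,0,-1]
    - [0,0,-3,0,0,0,-1]
    - [0,0,0,0,0,0,-1]

```text
time: 7.08
tool_pos: [0.6123, -0.1636, 0.1762]
tool_rot: [0.006, 0.736, 0.677, 0.003]
contact_force: [2.5, -0.3, -3.9]
gripper_width: 0.603
grasp_force: 64.9
```

```bash
python3 plan.py .4720 .0110 .16 -3.2
```

```text
turn deg [ 0.67  0.21 -1.63] shift cm [ 16.65 -14.99   1.62] t 7.0833 F [ 2.5 -0.3 -3.9] grip 0.603 64.9 pos [ 0.6123 -0.1636  0.1762] q6 -0.29
```

move_arm:
  rows:
    - [2.08,-1.87,0,0,0,-1.6,-1]
    - [2.08,-1.87,0,0,0,0,-1]
    - [2.08,-1.87,0,0,0,0,-1]
    - [2.08,-1.87,0,0,0,0,-1]
    - [2.08,-1.87,0,0,0,0,-1]
    - [2.08,-1.87,0,0,0,0,-1]
    - [2.08,-1.87,0,0,0,0,-1]
    - [2.08,-1.87,0,0,0,0,-1]
    - [0,0,1.6,0,0,0,-1]
    - [0,0,0,0,0,0,-1]
    - [0,0,0,0,0,0,-1]
    - [0,0,0,0,0,0,-1]
    - [0,0,0,0,0,0,-1]

```text
time: 8.17
tool_pos: [0.4702, 0.0121, 0.1527]
tool_rot: [0.0, 0.727, 0.687, 0.0]
contact_force: [-0.0, 0.2, -4.4]
gripper_width: 0.598
grasp_force: 65.4
```

```bash
python3 plan.py .4720 .0110 .12 -3.2; python3 snap.py 7;python3 snap.py 7 side; python3 -c "
import cv2,numpy as np
a=cv2.imread('pics/wrist7.png');b=cv2.imread('pics/side7.png')[130:322,180:330]
cv2.imwrite('pics/c7.png',np.hstack([a,cv2.resize(b,(300,384),interpolation=cv2.INTER_CUBIC)])[:, :800])"
```

```text
turn deg [ 0.03  0.01 -0.09] shift cm [-0.1   0.19  3.27] t 8.1667 F [-0.   0.2 -4.4] grip 0.598 65.4 pos [0.4702 0.0121 0.1527] q6 -0.08
[0.4703 0.0121 0.1528] [3.000e-04 7.271e-01 6.865e-01 2.000e-04] 8.2167
[0.4703 0.0121 0.1529] [3.000e-04 7.271e-01 6.865e-01 2.000e-04] 8.2667
```

View pics/c7.png

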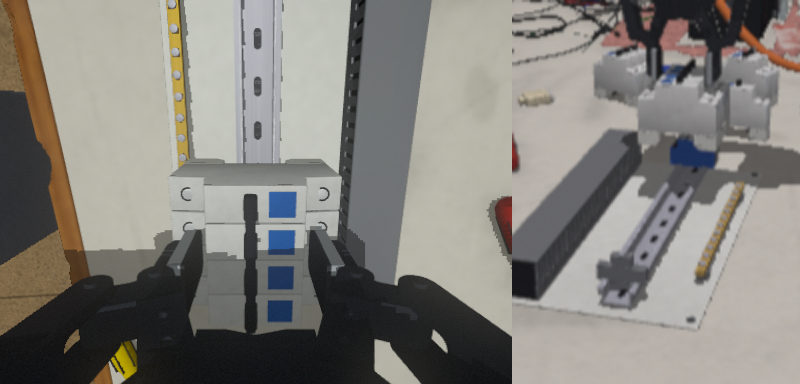

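The wrist view shows the rail at columns 237–282, running straight away from the held breaker (nose columns 205–306). The side view shows it hanging just above and beside the terminals. I'll measure the rail relative to the tool here.

```bash
cat > rail.py <<'E'
from h import *
import pickle,sys
np.set_printoptions(precision=4,suppress=True,linewidth=220)
f=pickle.load(open(sys.argv[1],"rb")); ya,yb=map(float,sys.argv[2:4])
g=cv2.GaussianBlur(cv2.cvtColor(f["img"],cv2.COLOR_BGR2GRAY),(3,3),0).astype(np.float32)
xs=np.arange(.44,.52,.0005)
for y in np.linspace(ya,yb,5):
    p=proj(f,np.c_[xs,np.full(len(xs),y),np.full(len(xs),.023)]).astype(np.float32)
    v=cv2.remap(g,p[:,0].reshape(1,-1),p[:,1].reshape(1,-1),1)[0]
    d=np.gradient(v); i=np.where(np.abs(d)>2)[0]
    runs=np.split(i,np.where(np.diff(i)>1)[0]+1)
    print(round(y,3),p[0].round(),[(round(float(xs[r[np.argmax(abs(d[r]))]]),4),int(d[r].sum())) for r in runs if len(r)>0 and abs(d[r].sum())>5])
E
python3 rail.py wrist7.pkl .10 .18
```

```text
0.1 [209.  81.] [(0.4595, -13), (0.465, -10), (0.475, -96), (0.4795, 96), (0.4965, 19)]
0.12 [206.  52.] [(0.4605, -13), (0.466, -62), (0.468, 52), (0.477, -30), (0.4795, 31), (0.4905, 5), (0.497, 18)]
0.14 [203.  22.] [(0.467, -67), (0.469, 62), (0.4915, 5), (0.497, 13)]
0.16 [200.  -9.] []
0.18 [197. -42.] []
```

move_arm:
  rows:
    - [-0.05,0.19,0,0,0,-0.1,-1]
    - [0,0,1.5,0,0,0,-1]
    - [0,0,1.5,0,0,0,-1]
    - [0,0,1.5,0,0,0,-1]
    - [0,0,0,0,0,0,-1]
    - [0,0,0,0,0,0,-1]

```text
time: 8.77
tool_pos: [0.471, 0.0119, 0.1067]
tool_rot: [-0.001, 0.726, 0.687, -0.001]
contact_force: [0.5, -0.5, -5.1]
gripper_width: 0.606
grasp_force: 65.4
```

move_arm:
  rows:
    - [0,0,0.5,0,0,0,-1]
    - [0,0,0.5,0,0,0,-1]
    - [0,0,0.4,0,0,0,-1]
    - [0,0,0.3,0,0,0,-1]
    - [0,0,0.2,0,0,0,-1]
    - [0,0,0.2,0,0,0,-1]
    - [0,0,0.2,0,0,0,-1]

```text
time: 9.35
tool_pos: [0.472, 0.012, 0.0848]
tool_rot: [0.001, 0.726, 0.687, 0.0]
contact_force: [0.9, -0.4, -5.6]
gripper_width: 0.606
grasp_force: 65.4
```

move_arm:
  rows:
    - [0,0,0.2,0,0,0,-1]
    - [0,0,0.2,0,0,0,-1]
    - [0,0,0,0,0,0,-1]

```text
time: 9.6
tool_pos: [0.4722, 0.0121, 0.0842]
tool_rot: [-0.001, 0.726, 0.688, -0.001]
contact_force: [-11.6, 1.7, 22.5]
gripper_width: 0.605
grasp_force: 68.5
```

move_arm:
  rows:
    - [0,0,0.2,0,0,0,-1]
    - [0,0,0.2,0,0,0,-1]
    - [0,0,0,0,0,0,-1]

```text
time: 9.85
tool_pos: [0.4725, 0.0121, 0.0841]
tool_rot: [-0.001, 0.726, 0.688, -0.001]
contact_force: [-25.2, 1.9, 46.1]
gripper_width: 0.603
grasp_force: 71.2
```

move_arm:
  rows:
    - [0,0,-0.3,0,0,0,-1]
    - [0,0,-0.3,0,0,0,-1]
    - [0,0,0,0,0,0,1]
    - [0,0,0,0,0,0,1]
    - [0,0,0,0,0,0,1]
    - [0,0,0,0,0,0,1]
    - [0,0,-2,0,0,0,1]
    - [0,0,-3,0,0,0,1]
    - [0,0,-3,0,0,0,1]
    - [0,0,-1,0,0,0,1]
    - [0,0,0,0,0,0,1]
    - [0,0,0,0,0,0,1]

```text
time: 10.85
tool_pos: [0.4715, 0.012, 0.172]
tool_rot: [0.0, 0.726, 0.687, 0.0]
contact_force: [0.7, 0.3, 0.4]
gripper_width: 0.998
grasp_force: 0.0
```

```bash
python3 snap.py 8; python3 - <<'E'
from h import *
import pickle
np.set_printoptions(precision=4,suppress=True)
f=pickle.load(open("wrist8.pkl","rb"))
h=cv2.cvtColor(f["img"],cv2.COLOR_BGR2HSV)
m=cv2.inRange(h,(100,130,60),(125,255,255)); 
n,l,st,c=cv2.connectedComponentsWithStats(m)
for i in range(1,n):
    if st[i,4]>30: print(c[i],st[i,4],onz(f,[c[i]],.077))
E
python3 plan.py .6203 -.3107 .17 -26.8
```

```text
[0.4706 0.0121 0.1706] [-9.000e-04  7.262e-01  6.874e-01 -7.000e-04] 10.9
[272.5 166.5] 256 [[0.4856 0.0373 0.077 ]]
[272.  190.5] 240 [[0.4846 0.0196 0.077 ]]
[271.9688 213.9688] 224 [[0.4838 0.0016 0.077 ]]
[271.4706 236.6684] 187 [[ 0.4827 -0.0166  0.077 ]]
turn deg [-1.400e-01  2.000e-02  2.366e+01] shift cm [-22.07  27.91   0.06] t 10.9 F [ 0.3  0.3 -1. ] grip 1.002 0.0 pos [0.4706 0.0121 0.1706] q6 -0.08
```

View pics/wrist8.png

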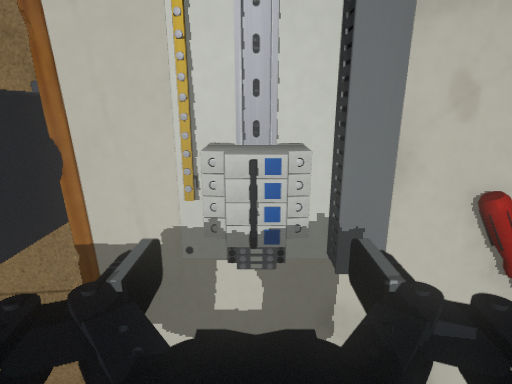

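The 4-pole is on the rail, square, right against the terminals (at (257,257)), with its windows towards the duct. On to the 3-pole.

move_arm:
  rows:
    - [0,0,0,0,0,5.9,1]
    - [0,0,0,0,0,5.9,1]
    - [0,0,0,0,0,5.9,1]
    - [0,0,0,0,0,5.95,1]
    - [-2.2,2.8,0,0,0,0,1]
    - [-2.2,2.8,0,0,0,0,1]
    - [-2.2,2.8,0,0,0,0,1]
    - [-2.2,2.8,0,0,0,0,1]
    - [-2.2,2.8,0,0,0,0,1]
    - [-2.2,2.8,0,0,0,0,1]
    - [-2.2,2.8,0,0,0,0,1]
    - [-2.2,2.8,0,0,0,0,1]
    - [-2.2,2.8,0,0,0,0,1]
    - [-2.2,2.8,0,0,0,0,1]
    - [0,0,0,0,0,0,1]
    - [0,0,0,0,0,0,1]
    - [0,0,0,0,0,0,1]

```text
time: 12.32
tool_pos: [0.6211, -0.3097, 0.1694]
tool_rot: [-0.002, 0.852, 0.524, -0.001]
contact_force: [0.4, 0.3, -0.3]
gripper_width: 1.004
grasp_force: 0.0
```

```bash
cat > win.py <<'E'
# win.py k z npoles : snap wrist, blue windows on plane z, centre and yaw of breaker nearest the tool
from h import *
import pickle,sys
np.set_printoptions(precision=4,suppress=True)
k,z,N=sys.argv[1],float(sys.argv[2]),int(sys.argv[3])
f=grab("wrist"); cv2.imwrite(f"pics/wrist{k}.png",f["img"]); pickle.dump(f,open(f"wrist{k}.pkl","wb")); T=manip.state()["tool_pos"]
h=cv2.cvtColor(f["img"],cv2.COLOR_BGR2HSV); m=cv2.inRange(h,(100,130,40),(125,255,255))
n,l,st,c=cv2.connectedComponentsWithStats(m)
c=np.array([c[i] for i in range(1,n) if st[i,4]>40]); W=onz(f,c,z)
o=np.argsort(np.hypot(*(W-T)[:,:2].T)); W=W[o];c=c[o]; print(np.c_[c,W])
W=W[:N]
if N>1:
    W=W[np.argsort(W[:,1])]; d=W[-1]-W[0]; th=-np.arctan2(d[0],d[1]); M=W.mean(0)
    print("pitch",np.hypot(*d[:2])/(N-1),"yaw",np.degrees(th),"centre",M[:2]-.013*np.array([np.cos(th),np.sin(th)]),"tool",T)
E
python3 win.py 9 .07 3; python3 plan.py .6203 -.3107 .079 -26.8
```

```text
[[273.0633 201.8869   0.6317  -0.3168   0.07  ]
 [273.     178.       0.6397  -0.3003   0.07  ]
 [272.5    224.5      0.6234  -0.3329   0.07  ]
 [260.9953 307.7404   0.5829  -0.3944   0.07  ]]
pitch 0.01820798165498638 yaw -26.505059254754592 centre [ 0.6199 -0.3109] tool [ 0.6213 -0.3093  0.1702]
turn deg [-0.2  -0.04  0.04] shift cm [-0.17 -0.02  9.12] t 12.3667 F [ 0.1 -0.3  0.6] grip 1.0 0.0 pos [ 0.6213 -0.3093  0.1702] q6 -0.1
```

move_arm:
  rows:
    - [-0.17,-0.05,2.3,0,0,-0.3,1]
    - [0,0,2.4,0,0,0,1]
    - [0,0,2.4,0,0,0,1]
    - [0,0,2.0,0,0,0,1]
    - [0,0,0,0,0,0,1]
    - [0,0,0,0,0,0,-1]
    - [0,0,0,0,0,0,-1]
    - [0,0,0,0,0,0,-1]
    - [0,0,0,0,0,0,-1]
    - [0,0,0,0,0,0,-1]
    - [0,0,0,0,0,0,-1]

```text
time: 13.28
tool_pos: [0.6223, -0.3122, 0.0847]
tool_rot: [0.001, 0.85, 0.526, 0.001]
contact_force: [-2.4, 2.6, 5.7]
gripper_width: 0.579
grasp_force: 60.9
```

```bash
python3 win.py 10 .07 3; python3 plan.py .4752 .0774 .17 -3.2
```

```text
[[279.3685 250.4299   0.6326  -0.3173   0.07  ]
 [280.3499 215.6021   0.6407  -0.3013   0.07  ]
 [278.4979 283.9328   0.6244  -0.3336   0.07  ]]
pitch 0.018119188223690852 yaw -26.72107968720179 centre [ 0.621  -0.3116] tool [ 0.6223 -0.3122  0.0847]
turn deg [  0.19   0.03 -23.28] shift cm [ 38.08 -16.86  -8.53] t 13.3333 F [-1.8  2.5  6.3] grip 0.58 60.9 pos [ 0.6223 -0.3122  0.0847] q6 -0.11
```

The grip sits higher than on the 4-pole, so I'll regrasp lower.

move_arm:
  rows:
    - [0,0,0,0,0,0,1]
    - [0,0,0,0,0,0,1]
    - [0,0,0,0,0,0,1]
    - [0,0,0,0,0,0,1]
    - [0,0,0,0,0,0,1]

```text
time: 13.75
tool_pos: [0.621, -0.3119, 0.0812]
tool_rot: [0.0, 0.85, 0.526, -0.0]
contact_force: [-0.3, -0.0, -0.6]
gripper_width: 0.996
grasp_force: 0.0
```

```bash
python3 win.py 11 .07 3; python3 plan.py .621 -.3112 .073 -26.6
```

```text
[[282.8866 253.4991   0.6326  -0.3174   0.07  ]
 [281.9772 286.9793   0.6246  -0.3335   0.07  ]
 [284.0432 217.4668   0.6408  -0.3012   0.07  ]]
pitch 0.018041096113071066 yaw -26.702040672474727 centre [ 0.6211 -0.3115] tool [ 0.621  -0.3119  0.0812]
turn deg [-0.01 -0.    0.1 ] shift cm [ 0.06 -0.03  0.82] t 13.8 F [0.6 0.7 0.4] grip 1.003 0.0 pos [ 0.621  -0.3119  0.0812] q6 -0.11
```

move_arm:
  rows:
    - [0.05,0,0.45,0,0,0,1]
    - [0,0,0.4,0,0,0,1]
    - [0,0,0,0,0,0,1]
    - [0,0,0,0,0,0,-1]
    - [0,0,0,0,0,0,-1]
    - [0,0,0,0,0,0,-1]
    - [0,0,0,0,0,0,-1]
    - [0,0,0,0,0,0,-1]
    - [0,0,0,0,0,0,-1]

```text
time: 14.55
tool_pos: [0.6218, -0.3117, 0.0735]
tool_rot: [0.001, 0.85, 0.526, 0.0]
contact_force: [1.6, -0.5, 1.5]
gripper_width: 0.611
grasp_force: 66.4
```

```bash
python3 win.py 12 .07 3; python3 plan.py .4752 .0774 .17 -3.2
```

```text
[[281.2822 262.4046   0.6319  -0.3171   0.07  ]
 [282.0976 225.0601   0.6399  -0.301    0.07  ]
 [280.2762 297.5451   0.6238  -0.3332   0.07  ]]
pitch 0.018030289276757174 yaw -26.538441711223577 centre [ 0.6202 -0.3113] tool [ 0.6218 -0.3116  0.0735]
turn deg [ 8.000e-02  2.000e-02 -2.329e+01] shift cm [ 38.03 -16.81  -9.65] t 14.6 F [ 1.5 -0.7  2.3] grip 0.606 66.5 pos [ 0.6218 -0.3116  0.0735] q6 -0.11
```

move_arm:
  rows:
    - [0,0,-1,0,0,0,-1]
    - [0,0,-3,0,0,0,-1]
    - [0,0,-3,0,0,0,-1]
    - [0,0,-2.7,0,0,0,-1]
    - [0,0,0,0,0,-5.8,-1]
    - [0,0,0,0,0,-5.8,-1]
    - [0,0,0,0,0,-5.8,-1]
    - [0,0,0,0,0,-5.9,-1]
    - [3.15,-1.4,0,0,0,0,-1]
    - [3.15,-1.4,0,0,0,0,-1]
    - [3.15,-1.4,0,0,0,0,-1]
    - [3.15,-1.4,0,0,0,0,-1]
    - [3.15,-1.4,0,0,0,0,-1]
    - [3.15,-1.4,0,0,0,0,-1]
    - [3.15,-1.4,0,0,0,0,-1]
    - [3.15,-1.4,0,0,0,0,-1]
    - [3.15,-1.4,0,0,0,0,-1]
    - [3.15,-1.4,0,0,0,0,-1]
    - [3.15,-1.4,0,0,0,0,-1]
    - [3.15,-1.4,0,0,0,0,-1]

```text
time: 16.27
tool_pos: [0.4724, 0.0767, 0.1686]
tool_rot: [-0.001, 0.727, 0.687, -0.001]
contact_force: [0.5, 0.9, -4.7]
gripper_width: 0.611
grasp_force: 66.0
```

move_arm:
  rows:
    - [0,0,0,0,0,0,-1]
    - [0,0,0,0,0,0,-1]
    - [0,0,0,0,0,0,-1]

```text
time: 16.52
tool_pos: [0.4738, 0.0753, 0.1691]
tool_rot: [-0.0, 0.726, 0.687, -0.001]
contact_force: [-0.1, -0.5, -4.3]
gripper_width: 0.608
grasp_force: 66.0
```

```bash
python3 win.py 13 .167 3; python3 plan.py .4752 .0774 .1045 -3.2; python3 rail.py wrist13.pkl .15 .21
```

```text
[[281.2003 262.8921   0.4857   0.0749   0.167 ]
 [280.2007 297.6409   0.4847   0.0572   0.167 ]
 [282.1173 225.0677   0.4867   0.0929   0.167 ]
 [272.5    315.5      0.4808   0.0479   0.167 ]]
pitch 0.01785859860930931 yaw -3.2610673301882676 centre [0.4727 0.0757] tool [0.4742 0.0749 0.1693]
turn deg [-0.07  0.03 -0.01] shift cm [0.26 0.08 6.48] t 16.5667 F [ 0.8  0.5 -3.8] grip 0.601 66.0 pos [0.4742 0.0749 0.1693] q6 0.06
0.15 [209.  99.] [(0.4625, -21), (0.4675, -49), (0.47, 41), (0.4905, -10), (0.4925, 21), (0.494, -5), (0.499, 25)]
0.165 [208.  80.] [(0.4635, -16), (0.4685, -52), (0.4705, 49), (0.4775, -94), (0.4835, 91), (0.493, 10), (0.4985, 21)]
0.18 [206.  60.] [(0.464, -12), (0.492, -15), (0.494, 25), (0.496, -5), (0.5, 20)]
0.195 [204.  39.] [(0.465, -13), (0.47, -49), (0.472, 42), (0.478, -20), (0.48, 18), (0.4845, -32), (0.487, 30), (0.493, -19), (0.495, 21), (0.5015, 20)]
0.21 [202.  18.] [(0.4655, -9), (0.494, -24), (0.4955, 26), (0.501, 10), (0.507, 9)]
```

move_arm:
  rows:
    - [0.35,0.1,2.2,0,0,0,-1]
    - [0,0,2.2,0,0,0,-1]
    - [0,0,2.1,0,0,0,-1]
    - [0,0,0,0,0,0,-1]
    - [0,0,0,0,0,0,-1]
    - [0,0,0,0,0,0,-1]

```text
time: 17.07
tool_pos: [0.4767, 0.0782, 0.1059]
tool_rot: [0.001, 0.727, 0.687, 0.0]
contact_force: [0.8, -0.7, -4.5]
gripper_width: 0.604
grasp_force: 65.9
```

```bash
python3 plan.py .4752 .0785 .0805 -3.2
```

```text
turn deg [ 0.08 -0.   -0.06] shift cm [ 0.03 -0.15  2.54] t 17.0667 F [ 0.8 -0.7 -4.5] grip 0.604 65.9 pos [0.4767 0.0782 0.1059] q6 0.07
```

move_arm:
  rows:
    - [0.05,-0.12,0.5,0,0,0,-1]
    - [0,0,0.5,0,0,0,-1]
    - [0,0,0.5,0,0,0,-1]
    - [0,0,0.3,0,0,0,-1]
    - [0,0,0.2,0,0,0,-1]
    - [0,0,0.2,0,0,0,-1]
    - [0,0,0.2,0,0,0,-1]
    - [0,0,0.2,0,0,0,-1]
    - [0,0,0,0,0,0,-1]

```text
time: 17.82
tool_pos: [0.475, 0.0795, 0.0804]
tool_rot: [-0.0, 0.726, 0.687, -0.0]
contact_force: [-4.8, 0.5, 8.5]
gripper_width: 0.608
grasp_force: 67.6
```

move_arm:
  rows:
    - [0,0,0.15,0,0,0,-1]
    - [0,0,0.1,0,0,0,-1]
    - [0,0,0,0,0,0,-1]

```text
time: 18.07
tool_pos: [0.4752, 0.0795, 0.0804]
tool_rot: [-0.001, 0.726, 0.687, -0.001]
contact_force: [-13.1, -1.0, 24.5]
gripper_width: 0.611
grasp_force: 69.2
```

move_arm:
  rows:
    - [0,0,-0.25,0,0,0,-1]
    - [0,0,-0.2,0,0,0,-1]
    - [0,0,0,0,0,0,1]
    - [0,0,0,0,0,0,1]
    - [0,0,0,0,0,0,1]
    - [0,0,0,0,0,0,1]
    - [0,0,-2,0,0,0,1]
    - [0,0,-3,0,0,0,1]
    - [0,0,-3,0,0,0,1]
    - [0,0,-1,0,0,0,1]
    - [0,0,0,0,0,0,1]
    - [0,0,0,0,0,0,1]

```text
time: 19.07
tool_pos: [0.4747, 0.0794, 0.1707]
tool_rot: [0.0, 0.727, 0.687, 0.0]
contact_force: [0.7, 0.5, -0.8]
gripper_width: 1.001
grasp_force: 0.0
```

```bash
python3 win.py 14 .077 7; python3 plan.py .4445 -.3243 .17 -23.5
```

```text
[[271.     202.       0.4866   0.0787   0.077 ]
 [271.5    178.       0.4877   0.0966   0.077 ]
 [270.6869 225.2424   0.4856   0.0606   0.077 ]
 [272.     253.6585   0.4856   0.0374   0.077 ]
 [271.5815 274.9402   0.4846   0.0192   0.077 ]
 [271.593  295.3488   0.4838   0.0012   0.077 ]
 [271.3006 314.4356   0.4829  -0.0163   0.077 ]]
pitch 0.018834890655736347 yaw -2.4611052242197053 centre [0.4723 0.0402] tool [0.4738 0.0794 0.1693]
turn deg [-0.12  0.03 20.31] shift cm [-38.19  13.41  -0.07] t 19.1167 F [-0.2  0.2 -0.5] grip 1.0 0.0 pos [0.4738 0.0794 0.1693] q6 0.07
```

move_arm:
  rows:
    - [0,0,0,0,0,6.77,1]
    - [0,0,0,0,0,6.77,1]
    - [0,0,0,0,0,6.77,1]
    - [-3.2,1.1,0,0,0,0,1]
    - [-3.2,1.1,0,0,0,0,1]
    - [-3.2,1.1,0,0,0,0,1]
    - [-3.2,1.1,0,0,0,0,1]
    - [-3.2,1.1,0,0,0,0,1]
    - [-3.2,1.1,0,0,0,0,1]
    - [-3.2,1.1,0,0,0,0,1]
    - [-3.2,1.1,0,0,0,0,1]
    - [-3.2,1.1,0,0,0,0,1]
    - [-3.2,1.1,0,0,0,0,1]
    - [-3.2,1.1,0,0,0,0,1]
    - [-3,1.1,0,0,0,0,1]
    - [0,0,0,0,0,0,1]
    - [0,0,0,0,0,0,1]
    - [0,0,0,0,0,0,1]

```text
time: 20.62
tool_pos: [0.4425, -0.3224, 0.1685]
tool_rot: [-0.002, 0.836, 0.548, -0.0]
contact_force: [-1.0, 0.1, -0.2]
gripper_width: 1.002
grasp_force: 0.0
```

```bash
python3 win.py 15 .07 2; python3 plan.py .4450 -.3243 .0725 -23.5
```

```text
[[275.9765 189.7136   0.4593  -0.3209   0.07  ]
 [275.8733 212.9593   0.4523  -0.3376   0.07  ]
 [427.4293 231.786    0.552   -0.3971   0.07  ]
 [184.949    9.221    0.4515  -0.1884   0.07  ]]
pitch 0.018129124079989355 yaw -22.724067737135194 centre [ 0.4438 -0.3242] tool [ 0.4427 -0.3221  0.169 ]
turn deg [-0.17 -0.08  0.03] shift cm [-0.11  0.29  9.65] t 20.6667 F [ 0.5 -0.  -0.6] grip 0.997 0.0 pos [ 0.4427 -0.3221  0.169 ] q6 -0.36
```

move_arm:
  rows:
    - [-0.13,0.25,2.4,0,0,-0.5,1]
    - [0,0,2.4,0,0,0,1]
    - [0,0,2.4,0,0,0,1]
    - [0,0,2.4,0,0,0,1]
    - [0,0,0,0,0,0,1]
    - [0,0,0,0,0,0,1]
    - [0,0,0,0,0,0,-1]
    - [0,0,0,0,0,0,-1]
    - [0,0,0,0,0,0,-1]
    - [0,0,0,0,0,0,-1]
    - [0,0,0,0,0,0,-1]
    - [0,0,0,0,0,0,-1]

```text
time: 21.67
tool_pos: [0.4465, -0.3269, 0.0775]
tool_rot: [0.002, 0.834, 0.552, 0.001]
contact_force: [0.4, 1.1, 6.2]
gripper_width: 0.602
grasp_force: 63.7
```

```bash
python3 win.py 16 .07 2; python3 plan.py .4777 .1270 .17 -3.2
```

```text
[[280.3432 272.7159   0.4542  -0.3387   0.07  ]
 [281.0216 237.4825   0.4611  -0.3222   0.07  ]
 [472.1587 270.914    0.5367  -0.3724   0.07  ]
 [485.3699 292.0093   0.5398  -0.3857   0.07  ]]
pitch 0.017877989510007176 yaw -22.76051295719805 centre [ 0.4456 -0.3254] tool [ 0.4465 -0.3269  0.0774]
turn deg [  0.21   0.11 -19.8 ] shift cm [45.5   0.59 -9.26] t 21.7167 F [0.8 0.2 7.1] grip 0.604 63.7 pos [ 0.4465 -0.3269  0.0774] q6 -0.37
```

move_arm:
  rows:
    - [0,0,-1,0,0,0,-1]
    - [0,0,-3.2,0,0,0,-1]
    - [0,0,-3.2,0,0,0,-1]
    - [0,0,-3.4,0,0,0,-1]
    - [0,0,0,0,0,-6.6,-1]
    - [0,0,0,0,0,-6.6,-1]
    - [0,0,0,0,0,-6.6,-1]
    - [3.5,0.05,0,0,0,0,-1]
    - [3.5,0.05,0,0,0,0,-1]
    - [3.5,0.05,0,0,0,0,-1]
    - [3.5,0.05,0,0,0,0,-1]
    - [3.5,0.05,0,0,0,0,-1]
    - [3.5,0.05,0,0,0,0,-1]
    - [3.5,0.05,0,0,0,0,-1]
    - [3.5,0.05,0,0,0,0,-1]
    - [3.5,0.05,0,0,0,0,-1]
    - [3.5,0.05,0,0,0,0,-1]
    - [3.5,0.05,0,0,0,0,-1]
    - [3.5,0.05,0,0,0,0,-1]
    - [3.5,0.05,0,0,0,0,-1]

```text
time: 23.38
tool_pos: [0.4762, 0.1299, 0.1828]
tool_rot: [-0.0, 0.727, 0.687, -0.0]
contact_force: [0.7, -0.3, -2.8]
gripper_width: 0.608
grasp_force: 64.0
```

move_arm:
  rows:
    - [0,0,0,0,0,0,-1]
    - [0,0,0,0,0,0,-1]
    - [0,0,0,0,0,0,-1]

```text
time: 23.63
tool_pos: [0.4765, 0.128, 0.1826]
tool_rot: [-0.0, 0.726, 0.687, -0.001]
contact_force: [-0.4, -0.3, -2.6]
gripper_width: 0.604
grasp_force: 64.0
```

```bash
python3 win.py 17 .177 2; python3 plan.py .4777 .1265 .110 -3.2
```

```text
[[280.5352 272.7556   0.4881   0.1207   0.177 ]
 [281.1499 237.4036   0.489    0.1383   0.177 ]
 [272.     300.       0.4836   0.1065   0.177 ]
 [271.2903 318.4516   0.4829   0.0964   0.177 ]]
pitch 0.017672780995910572 yaw -2.8245890363098587 centre [0.4756 0.1301] tool [0.4766 0.1275 0.1826]
turn deg [-0.03  0.03 -0.04] shift cm [-0.1   0.11  7.26] t 23.6833 F [-0.3 -0.7 -2.7] grip 0.604 64.0 pos [0.4766 0.1275 0.1826] q6 0.17
```

move_arm:
  rows:
    - [-0.05,0.1,2.5,0,0,0,-1]
    - [0,0,2.5,0,0,0,-1]
    - [0,0,2.3,0,0,0,-1]
    - [0,0,0,0,0,0,-1]
    - [0,0,0,0,0,0,-1]
    - [0,0,0,0,0,0,-1]

```text
time: 24.18
tool_pos: [0.4789, 0.1269, 0.1112]
tool_rot: [0.001, 0.727, 0.687, 0.001]
contact_force: [0.8, 0.5, -1.6]
gripper_width: 0.601
grasp_force: 64.0
```

```bash
python3 plan.py .4777 .1275 .0845 -3.2
```

```text
turn deg [ 0.11 -0.01 -0.09] shift cm [ 0.05 -0.12  2.67] t 24.1833 F [ 0.8  0.5 -1.6] grip 0.601 64.0 pos [0.4789 0.1269 0.1112] q6 0.17
```

move_arm:
  rows:
    - [0.05,-0.1,0.6,0,0,0,-1]
    - [0,0,0.5,0,0,0,-1]
    - [0,0,0.5,0,0,0,-1]
    - [0,0,0.4,0,0,0,-1]
    - [0,0,0.2,0,0,0,-1]
    - [0,0,0.2,0,0,0,-1]
    - [0,0,0.2,0,0,0,-1]
    - [0,0,0.2,0,0,0,-1]
    - [0,0,0,0,0,0,-1]

```text
time: 24.93
tool_pos: [0.4776, 0.1284, 0.0844]
tool_rot: [-0.0, 0.726, 0.687, -0.0]
contact_force: [-6.8, -0.9, 15.4]
gripper_width: 0.606
grasp_force: 66.1
```

move_arm:
  rows:
    - [0,0,0.15,0,0,0,-1]
    - [0,0,0.05,0,0,0,-1]
    - [0,0,0,0,0,0,-1]

```text
time: 25.18
tool_pos: [0.4777, 0.1285, 0.0843]
tool_rot: [-0.0, 0.726, 0.687, -0.001]
contact_force: [-13.4, -1.1, 26.9]
gripper_width: 0.605
grasp_force: 67.3
```

move_arm:
  rows:
    - [0,0,-0.25,0,0,0,-1]
    - [0,0,-0.2,0,0,0,-1]
    - [0,0,0,0,0,0,1]
    - [0,0,0,0,0,0,1]
    - [0,0,0,0,0,0,1]
    - [0,0,0,0,0,0,1]
    - [0,0,-2,0,0,0,1]
    - [0,0,-3,0,0,0,1]
    - [0,0,-3,0,0,0,1]
    - [0,0,-1,0,0,0,1]
    - [0,0,0,0,0,0,1]
    - [0,0,0,0,0,0,1]

```text
time: 26.18
tool_pos: [0.477, 0.1282, 0.174]
tool_rot: [0.0, 0.727, 0.687, 0.0]
contact_force: [-0.7, -0.1, -1.5]
gripper_width: 1.0
grasp_force: 0.0
```

```bash
python3 win.py 18 .077 5; python3 plan.py .4415 -.1866 .17 -7.8
```

```text
[[271.     210.       0.4888   0.1202   0.077 ]
 [271.3377 186.8312   0.4897   0.138    0.077 ]
 [270.8293 239.4341   0.4876   0.0964   0.077 ]
 [270.5    261.       0.4866   0.0782   0.077 ]
 [270.5    281.5      0.4858   0.0603   0.077 ]
 [271.5389 306.5329   0.4857   0.0374   0.077 ]
 [271.1401 325.2994   0.4846   0.0196   0.077 ]]
pitch 0.019461951468639535 yaw -2.8825720944893316 centre [0.4747 0.0993] tool [0.4761 0.1281 0.1727]
turn deg [-0.13  0.03  4.6 ] shift cm [-31.65   0.84   0.27] t 26.2333 F [-0.8 -0.3 -0.4] grip 1.007 0.0 pos [0.4761 0.1281 0.1727] q6 0.17
```

move_arm:
  rows:
    - [0,0,0,0,0,4.6,1]
    - [-3.1,0.08,0,0,0,0,1]
    - [-3.2,0.08,0,0,0,0,1]
    - [-3.2,0.08,0,0,0,0,1]
    - [-3.2,0.08,0,0,0,0,1]
    - [-3.2,0.08,0,0,0,0,1]
    - [-3.2,0.08,0,0,0,0,1]
    - [-3.2,0.08,0,0,0,0,1]
    - [-3.2,0.08,0,0,0,0,1]
    - [-3.2,0.08,0,0,0,0,1]
    - [-3,0.1,0,0,0,0,1]
    - [0,0,0,0,0,0,1]
    - [0,0,0,0,0,0,1]
    - [0,0,0,0,0,0,1]

```text
time: 27.4
tool_pos: [0.4412, -0.1861, 0.1723]
tool_rot: [-0.002, 0.754, 0.657, -0.0]
contact_force: [-0.2, 0.8, -0.0]
gripper_width: 0.997
grasp_force: 0.0
```

```bash
python3 win.py 19 .07 1; python3 plan.py .4415 -.1866 .0725 -7.8; python3 - <<'E'
from h import *
import pickle
f=pickle.load(open("wrist19.pkl","rb")); T=manip.state()["tool_pos"]
c=proj(f,[[.441,-.187,.06]])[0].astype(int); print(c)
y0,x0=max(c[1]-70,0),max(c[0]-100,0)
cv2.imwrite("pics/one.png",cv2.resize(f["img"][y0:y0+140,x0:x0+200],None,fx=4,fy=4,interpolation=cv2.INTER_CUBIC)); print(x0,y0)
E
```

```text
[[269.6402 199.8972   0.4519  -0.1884   0.07  ]
 [433.6923 377.1006   0.5746  -0.3692   0.07  ]]
turn deg [-0.14 -0.09  0.05] shift cm [-8.000e-02  1.000e-02  1.002e+01] t 27.45 F [-0.7  0.4  0.2] grip 1.006 0.0 pos [ 0.4415 -0.1858  0.1727] q6 -0.42
[255 196]
155 126
```

View pics/one.png

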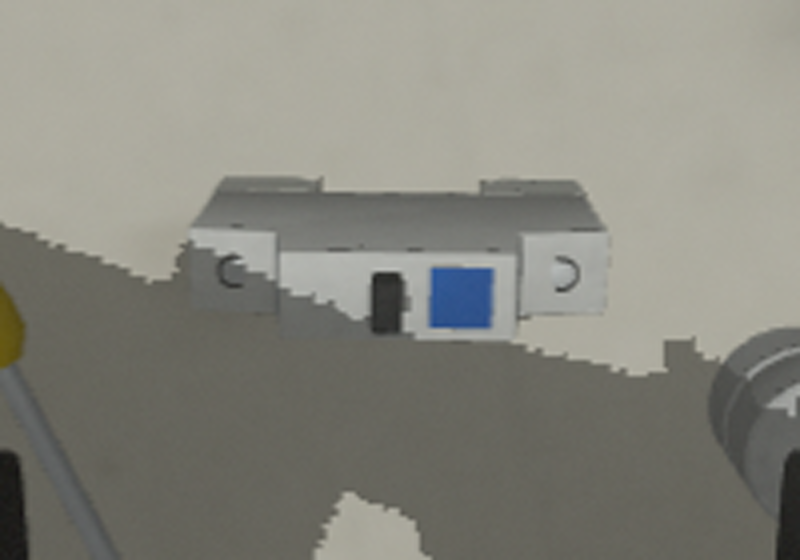

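The 1-pole is square to the tool, with its nose at columns 279–517 of the crop (centre 254.5 in the full picture). I'll grasp it.

move_arm:
  rows:
    - [-0.08,0,2.5,0,0,0,1]
    - [0,0,2.5,0,0,0,1]
    - [0,0,2.5,0,0,0,1]
    - [0,0,2.5,0,0,0,1]
    - [0,0,0,0,0,0,1]
    - [0,0,0,0,0,0,1]
    - [0,0,0,0,0,0,-1]
    - [0,0,0,0,0,0,-1]
    - [0,0,0,0,0,0,-1]
    - [0,0,0,0,0,0,-1]
    - [0,0,0,0,0,0,-1]
    - [0,0,0,0,0,0,-1]

```text
time: 28.45
tool_pos: [0.4437, -0.1888, 0.0769]
tool_rot: [0.002, 0.754, 0.657, 0.001]
contact_force: [0.2, 0.0, 7.4]
gripper_width: 0.605
grasp_force: 63.3
```

```bash
python3 win.py 20 .07 1; python3 plan.py .4793 .1598 .185 -3.2
```

```text
[[280.9111 256.8711   0.4558  -0.1898   0.07  ]]
turn deg [ 0.24  0.11 -4.6 ] shift cm [ 35.01   1.61 -10.81] t 28.5 F [-0.1 -0.3  6.6] grip 0.604 63.3 pos [ 0.4437 -0.1888  0.0769] q6 -0.42
```

move_arm:
  rows:
    - [0,0,-1,0,0,0,-1]
    - [0,0,-3.3,0,0,0,-1]
    - [0,0,-3.3,0,0,0,-1]
    - [0,0,-3.5,0,0,-4.6,-1]
    - [3.15,0.15,0,0,0,0,-1]
    - [3.2,0.15,0,0,0,0,-1]
    - [3.2,0.15,0,0,0,0,-1]
    - [3.2,0.15,0,0,0,0,-1]
    - [3.2,0.15,0,0,0,0,-1]
    - [3.2,0.15,0,0,0,0,-1]
    - [3.2,0.15,0,0,0,0,-1]
    - [3.2,0.15,0,0,0,0,-1]
    - [3.2,0.15,0,0,0,0,-1]
    - [3.2,0.15,0,0,0,0,-1]
    - [3.2,0.1,0,0,0,0,-1]
    - [0,0,0,0,0,0,-1]
    - [0,0,0,0,0,0,-1]
    - [0,0,0,0,0,0,-1]

```text
time: 30.0
tool_pos: [0.4772, 0.1621, 0.1854]
tool_rot: [0.0, 0.726, 0.687, -0.0]
contact_force: [0.6, -0.8, -1.7]
gripper_width: 0.601
grasp_force: 63.3
```

```bash
python3 win.py 21 .184 1; python3 plan.py .4793 .159 .110 -3.2;python3 rail.py wrist21.pkl .19 .23
```

```text
[[272.     275.5      0.4848   0.156    0.184 ]
 [280.747  256.5573   0.489    0.1651   0.184 ]
 [271.5929 290.85     0.4843   0.1482   0.184 ]
 [271.     309.       0.4836   0.1387   0.184 ]
 [271.661  328.8644   0.4834   0.1279   0.184 ]]
turn deg [-0.02  0.02 -0.04] shift cm [-0.25  0.21  7.53] t 30.05 F [ 0.2 -0.6 -1.4] grip 0.604 63.3 pos [0.4773 0.1616 0.1853] q6 0.24
0.19 [213. 153.] [(0.4645, -29), (0.4945, 12), (0.4965, -9), (0.5005, 35)]
0.2 [212. 142.] [(0.4655, -29), (0.47, -20), (0.472, 21), (0.493, -13), (0.495, 25), (0.497, -6), (0.5015, 34)]
0.21 [211. 131.] [(0.466, -22), (0.471, -41), (0.473, 42), (0.494, -14), (0.496, 23), (0.502, 27)]
0.22 [210. 119.] [(0.465, -27), (0.4715, -46), (0.4775, -17), (0.4965, 68), (0.5015, -48), (0.5085, 75)]
0.23 [209. 108.] [(0.4605, -62), (0.473, -7), (0.4815, 36), (0.487, -31), (0.4945, -5), (0.509, 56)]
```

move_arm:
  rows:
    - [-0.15,0.2,2.5,0,0,0,-1]
    - [0,0,2.5,0,0,0,-1]
    - [0,0,2.5,0,0,0,-1]
    - [0,0,0,0,0,0,-1]
    - [0,0,0,0,0,0,-1]
    - [0,0,0,0,0,0,-1]

```text
time: 30.55
tool_pos: [0.4804, 0.1601, 0.1118]
tool_rot: [0.001, 0.727, 0.687, 0.001]
contact_force: [1.4, 0.2, -1.3]
gripper_width: 0.605
grasp_force: 63.3
```

```bash
python3 plan.py .4793 .160 .0839 -3.2
```

```text
turn deg [ 0.1  -0.02 -0.07] shift cm [-0.02 -0.11  2.79] t 30.55 F [ 1.4  0.2 -1.3] grip 0.605 63.3 pos [0.4804 0.1601 0.1118] q6 0.23
```

move_arm:
  rows:
    - [0,-0.1,0.7,0,0,0,-1]
    - [0,0,0.5,0,0,0,-1]
    - [0,0,0.5,0,0,0,-1]
    - [0,0,0.4,0,0,0,-1]
    - [0,0,0.2,0,0,0,-1]
    - [0,0,0.2,0,0,0,-1]
    - [0,0,0.2,0,0,0,-1]
    - [0,0,0.2,0,0,0,-1]
    - [0,0,0,0,0,0,-1]

```text
time: 31.3
tool_pos: [0.4792, 0.1611, 0.0838]
tool_rot: [-0.0, 0.726, 0.687, 0.0]
contact_force: [-5.9, -1.4, 15.3]
gripper_width: 0.602
grasp_force: 65.4
```

move_arm:
  rows:
    - [0,0,0.15,0,0,0,-1]
    - [0,0,0.05,0,0,0,-1]
    - [0,0,0,0,0,0,-1]

```text
time: 31.55
tool_pos: [0.4794, 0.1613, 0.0837]
tool_rot: [-0.0, 0.726, 0.687, -0.0]
contact_force: [-11.4, -0.7, 25.3]
gripper_width: 0.605
grasp_force: 66.6
```

Home. I'll release, retreat, and check from above.

move_arm:
  rows:
    - [0,0,-0.25,0,0,0,-1]
    - [0,0,-0.2,0,0,0,-1]
    - [0,0,0,0,0,0,1]
    - [0,0,0,0,0,0,1]
    - [0,0,0,0,0,0,1]
    - [0,0,0,0,0,0,1]
    - [0,0,-2,0,0,0,1]
    - [0,0,-3,0,0,0,1]
    - [0,0,-3,0,0,0,1]
    - [-3,0,-3,0,0,0,1]
    - [-3,0,-2,0,0,0,1]
    - [-3,0,-1,0,0,0,1]
    - [-2,0,0,0,0,0,1]
    - [0,0,0,0,0,0,1]
    - [0,0,0,0,0,0,1]

```text
time: 32.8
tool_pos: [0.4722, 0.0509, 0.223]
tool_rot: [-0.0, 0.727, 0.686, 0.0]
contact_force: [-0.2, -0.2, -0.3]
gripper_width: 0.997
grasp_force: 0.0
```

```bash
python3 win.py 22 .077 1; python3 snap.py 22 side; python3 - <<'E'
from h import *
import pickle
a=cv2.imread("pics/wrist22.png")[20:290,150:350];b=cv2.imread("pics/side22.png")[170:300,170:320]
cv2.imwrite("pics/fin.png",np.hstack([cv2.resize(a,(444,600)),cv2.resize(b,(356,600*356//356))[:, :356]]) if 0 else np.hstack([cv2.resize(a,(350,473)),cv2.resize(b,(450,390),interpolation=cv2.INTER_CUBIC)[:390]] ) if 0 else np.hstack([cv2.resize(a,(289,390)),cv2.resize(b,(450,390),interpolation=cv2.INTER_CUBIC)]))
E
```

```text
[[269.5    173.       0.4858   0.0606   0.077 ]
 [270.5    197.5      0.4856   0.038    0.077 ]
 [269.5    152.5      0.4866   0.0787   0.077 ]
 [270.4255 216.383    0.4848   0.0199   0.077 ]
 [270.     131.5      0.4878   0.0966   0.077 ]
 [270.0678 235.0932   0.4836   0.0015   0.077 ]
 [270.     253.       0.4827  -0.0168   0.077 ]
 [270.     102.5      0.4889   0.1203   0.077 ]
 [270.433   79.4381   0.49     0.1383   0.077 ]
 [270.5     48.       0.4911   0.1617   0.077 ]]
[0.472  0.052  0.2224] [-7.000e-04  7.265e-01  6.872e-01 -3.000e-04] 32.9
```

View pics/fin.png

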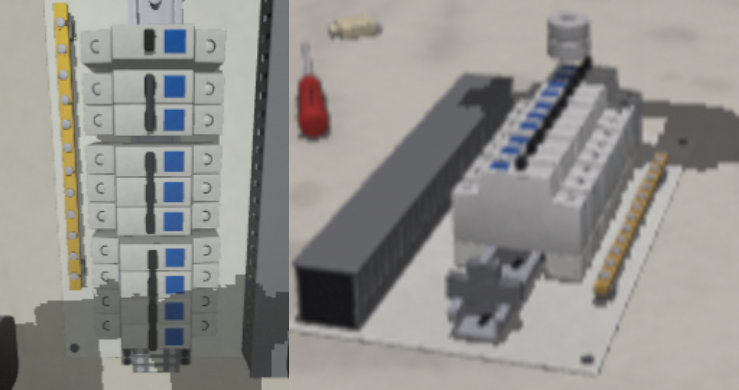

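The final view shows 4-, 3-, 2- and 1-pole in order from the terminals (at (152,360)). They are level and square, with gaps of about 5 mm and the windows on the duct side, so I'm handing in.

```bash
python3 -c "
from plant import manip
print(manip.job_done())"
```

```text
the job is handed in; nothing more can be done
None
```

All four breakers are pressed home on the rail in order of width from the terminals, with gaps of about 5 mm and the windows on the duct side. The gripper is open and clear, and the job was handed in at about 33 s; the hand-in gave no verdict.

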